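# Gang up three battens and hold them down for sawing

### The job

Three wooden battens are to be sawn to length together on the crosscut board. Push them side by side into a tight row, flat against the board's fence with their right-hand ends all flush against the end stop, while the hold-down lever still stands up; then push the blue lever's black grip down until the lever is level, so that its sprung shoe presses on all three battens, and finish while still holding it there for the person with the saw. Leave the tape measure, pencil and rasp where they lie.

Things in the scene. Friction and masses are not known exactly. Their poses are not given: they have to be found in the camera images.
- crosscut_board: grey board fixed to the bench, 12 mm thick; origin on the bench, x towards the fence, y left along it, z up; spans x -115..135, y -135..155 mm. Aluminium fence: front face x = 75 mm, top 42 mm over the bench. End stop at the right: inner face y = -110 mm, from x = -90 mm to the fence, top 34 mm. Thin saw kerf at y = -35 mm. Lever stands over y = -75 mm: work on battens at y >= 0
- stop_corner (a point): inner corner of fence front face and end stop, on the board's upper surface (board frame 75, -110, 12 mm). When the row is right the batten centres are at board x = 55, 15 and -25 mm (any order), y = 0, and the row's front face is at board x = -45 mm
- batten_light: light wooden batten to be sawn, loose, 40 mm wide (own x) x 220 mm long (own y) x 20 mm high, 0.09 to 0.16 kg. Origin: centre of its underside. All three have the same size; starts flat on the crosscut board, within 0.05 rad of parallel to the fence, with gaps between and its right end 8 to 35 mm short of the end stop
- batten_medium: medium brown wooden batten to be sawn, loose, 40 mm wide (own x) x 220 mm long (own y) x 20 mm high, 0.09 to 0.16 kg. Origin: centre of its underside. All three have the same size; starts flat on the crosscut board, within 0.05 rad of parallel to the fence, with gaps between and its right end 8 to 35 mm short of the end stop
- batten_dark: dark brown wooden batten to be sawn, loose, 40 mm wide (own x) x 220 mm long (own y) x 20 mm high, 0.09 to 0.16 kg. Origin: centre of its underside. All three have the same size; starts flat on the crosscut board, within 0.05 rad of parallel to the fence, with gaps between and its right end 8 to 35 mm short of the end stop
- hold_down (a joint): angle of the blue hold-down lever, rad: 0 = standing open, 0.5 rad above level; grows as the grip is pushed down; 0.5 = level; end of travel 0.60. A spring lifts it whenever it is let go. The push down at the grip is about 2 N at first; the shoe first touches the battens near 0.3 and lies flat near 0.4, then the push rises to about 12 N at level
- hold_down_hinge (a point): point on the lever's hinge pin, behind the fence (board frame 113, -75, 72 mm). The pin is parallel to the board's y axis; the lever reaches from it over the row towards the operator (board -x)
- lever_grip: black ribbed round grip (a stiff revolving sleeve) at the lever's free end, 27 mm diameter, 110 mm long along its x axis (+x towards the hinge); origin mid-length, 250 mm from the hinge pin. Open: middle 192 mm above the bench at board x = -106 mm; level: 72 mm above it at board x = -137 mm, beyond the board's edge. Push from above or grip across (along board y)
- pressure_shoe: aluminium shoe with rubber face, 112 mm (along the lever) x 28 mm, tilting on a spring plunger (1.8 N/mm, 24 mm travel) under the lever, 98 mm from the hinge pin; origin on its tilt pin, 16 mm above the pressing face. Lever open: clears the battens by 10 mm or more. Lever level: bears on the three with about 20 N in all
- tape_measure: yellow tape measure, 60 x 68 x 40 mm, bystander on the bench to the right; origin centre of underside. Beyond it the fixed radial arm saw overhangs the bench; its long arm ends at about x = 0.42, y = -0.45, 0.34 to 0.44 m high: keep clear
- pencil: yellow carpenter's pencil, 156 mm long (own y), bystander on the bench to the left; origin centre of underside
- rasp: rasp with brown handle, 235 mm long (own y), bystander on the bench at the left; origin centre of underside

How it is judged:
On the way, in this order (a step that is already met when the one before it is completed fails the run):
1. the three battens lie in a tight row against fence and end stop while the lever still stands up (x of each of batten_light, batten_medium, batten_dark in the frame of crosscut_board above -0.0295 m and y of each of batten_light, batten_medium, batten_dark in the frame of crosscut_board below 0.0035 m and angle between the y axis of each of batten_light, batten_medium, batten_dark and the y axis of crosscut_board, either way round below 0.03 rad and z of each of batten_light, batten_medium, batten_dark in the frame of crosscut_board below 0.016 m and angle between each of batten_light, batten_medium, batten_dark's own z axis and vertical below 0.05 rad and value of joint hold_down below 0.15 rad), for 0.2 s.
2. the lever is pushed down to level and the shoe presses on all three battens (value of joint hold_down between 0.45 and 0.55 rad and contact force between pressure_shoe and batten_light above 2.5 N and contact force between pressure_shoe and batten_medium above 2.5 N and contact force between pressure_shoe and batten_dark above 2.5 N and contact force between the fingers and lever_grip above 2 N), for 0.3 s.
At the end, for the whole second after the job is handed in: Fingers hold the lever steady by its grip (over 2 N), level within 0.05 rad; the shoe presses each batten with over 2.5 N; the battens lie flat, right ends within 3.5 mm of the stop, parallel to the fence within 0.03 rad, all gaps from fence to front batten together under 4.5 mm (all of step 2 and x of each of batten_light, batten_medium, batten_dark in the frame of crosscut_board above -0.0295 m and y of each of batten_light, batten_medium, batten_dark in the frame of crosscut_board below 0.0035 m and angle between the y axis of each of batten_light, batten_medium, batten_dark and the y axis of crosscut_board, either way round below 0.03 rad and z of each of batten_light, batten_medium, batten_dark in the frame of crosscut_board below 0.016 m and angle between each of batten_light, batten_medium, batten_dark's own z axis and vertical below 0.05 rad and velocity of joint hold_down between -0.05 and 0.05 rad/s); the arm keeps its last pose, push and grip.
It fails at once if the tape measure is moved by more than 25 mm (distance of tape_measure from where it was at the start of the episode above 0.025 m).
It fails at once if the pencil is moved by more than 25 mm (distance of pencil from where it was at the start of the episode above 0.025 m).
It fails at once if the rasp is moved by more than 25 mm (distance of rasp from where it was at the start of the episode above 0.025 m).
It also fails if it takes over 72 s, if anything falls off the work surface, if the arm or the gripper's body presses on something with over 40 N, if the wrist force passes 120 N, or if a joint passes its speed limit or range.

### The arm

A 7-joint arm with a two-finger parallel gripper is mounted at the origin on a cart in front of the work surface, level with it; the furniture and walls round the work are solid. World frame = base frame: x ahead of the robot, y to its left, z up, the work surface at z = 0. Lengths are in m, angles in rad, forces in N, time in s.
With the tool pointing down it reaches from about 0.425 to 0.95 m from the base axis. Payload 4.7 kg.
Tool frame: the origin (TCP) lies on the centre line of the jaws, within the pads' length; the fingertips stand robot.nose_length ahead of it and the grasp point (between the pads) lies 8 mm behind it (robot.nose_length is the distance from the TCP to the fingertips, in m); z points along the fingers, y is the line along which they close (so a half turn about z gives the same grasp; the last joint's range is limited). The gripper opens to 85 mm and grips with 20 to 120 N. Pads are 22 mm wide; open, the fingers measure 114 mm over their backs; the gripper's body (76 mm by 85 mm) begins 54 mm behind the grasp point. The pads swing forward as they close: fully open they stand 13 mm farther back than shut.
Start: joints at [1.138, 0.469, -0.049, 1.532, 0.024, 1.141, -0.082], TCP at [0.265, -0.621, 0.242] pointing down, gripper open.
Joint ranges: [-2.59, 2.59], [-0.33, 1.99], [-1.39, 1.29], [0.1, 2.45], [-1.04, 4.18], [0.21, 1.99], [-2.66, 2.66]. Speed limits (rad/s): [2.57, 2.57, 3.14, 3.14, 3.14, 3.14, 3.14].

### API

Orientations are given as [roll, pitch, yaw] about the fixed x, y, z axes, in that order (R = Rz(yaw) Ry(pitch) Rx(roll)).
In Python, from plant import robot gives the robot as it stands. Calls block until the motion is done:
- robot.goto(position, orientation): joint-space move of the TCP to a pose.
- robot.move_straight(position, vel=0.15, attitude=None, contact_N=None): straight line of the TCP; attitude=None keeps the orientation; vel is the mean speed in m/s. With contact_N (N) it stops when the force on the tool has changed by that much, and returns True; else False.
- robot.move_joints(angles): joint-space move.
- robot.grip(opening, strength=None): opening from 0.0 (shut) to 1.0 (fully open); strength is the grip in N (None keeps the last); returns when the fingers have stopped.
- robot.sleep(seconds).
- robot.inverse_kinematics(position, orientation): joint angles nearest the present ones, or None.
- robot.sense(): the state.
- robot.grab_frame(name): name is "side" or "top"; returns a dict with "image" (480x640x3 uint8, red, green, blue), "range_z" (480x640 float32, m along the optical axis (not along the pixel's ray), 0 where there is no reading), "fx", "fy", "cx", "cy" (pixels), "R" (3x3) and "t" (3): a world point X has camera coordinates R X + t. Camera axes: x right, y down, z forward; pixel columns grow to the right and rows downward; lengths in m; the calibration is good to about 2 mm. A picture is of the moment at which its call begins.
A pose or a line that the arm cannot do raises robot.IKError and nothing moves.
- robot.close_job(): hands the job in; it is judged then, once.
The state is a dict: "t": time; "joint_pos": joint angles; "joint_velocities": joint speeds; "effort": joint torques, N m; "tcp_pos": TCP position; "tcp_rot": TCP orientation; "wrist_force": force on the tool from outside, world axes, zero at the start; "torque": the same for the moment, N m; "opening": opening from 0.0 (shut) to 1.0 (fully open); "gripper_force": force on a finger pad.
Only numpy, scipy, OpenCV 4.12 (cv2) and the standard library are available. Lean on these libraries where they do the work, as an engineer would, in place of code of your own. Each camera call takes 0.05 s, during which the arm holds its last target. There are 200 camera calls.

## Working session

There is one attempt and no reset: what is moved stays moved. The work goes in short steps, each a Python script; the robot and the scene stay as the last script left them, time stands still between calls to the robot, and variables do not carry over. Pictures are saved under pics/ and viewed, at most 10 in all, crops included, and the job is handed in when it is done.

```bash
ls; mkdir -p pics; python3 - <<'E'
from plant import robot
import cv2, numpy as np
print(robot.nose_length); s=robot.sense(); print(s['t'],s['tcp_pos'],s['tcp_rot'],s['opening'])
for n in ("top","side"):
    f=robot.grab_frame(n); np.savez(f"f_{n}.npz",**f)
    cv2.imwrite(f"pics/{n}0.png",f["image"][:,:,::-1]); print(n,f["fx"],f["cx"],f["cy"],f["R"],f["t"],(-f["R"].T@f["t"]))
E
```

```text
pics
0.011
0.0 [ 0.2650134  -0.62017815  0.24122601] [-3.13958491e+00  6.66181568e-05  4.03851394e-01] 1.0013625536851536
top 593.2740363501366 329.1962901732323 243.32247895806572 [[ 0.03878893 -0.99922716  0.00636471]
 [-0.9732349  -0.03922229 -0.22644081]
 [ 0.22651545  0.00258904 -0.97400413]] [-0.03411445  0.6014967   1.42485081] [ 0.26397013 -0.014185    1.5242311 ]
side 468.47567802371265 313.64504310669975 237.4269625626944 [[-0.97678951 -0.21395831  0.01020225]
 [-0.18892526  0.83810343 -0.51175178]
 [ 0.10094301 -0.50180123 -0.85907277]] [0.53869094 0.17768815 1.04336907] [0.45443663 0.48990024 0.98176632]
```

View pics/top0.png

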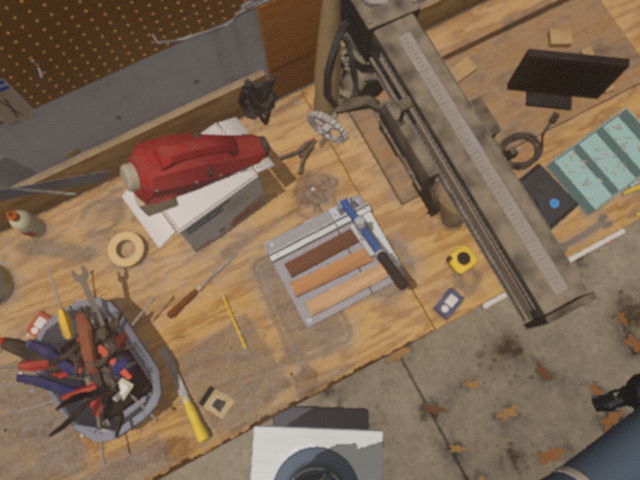

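View pics/side0.png

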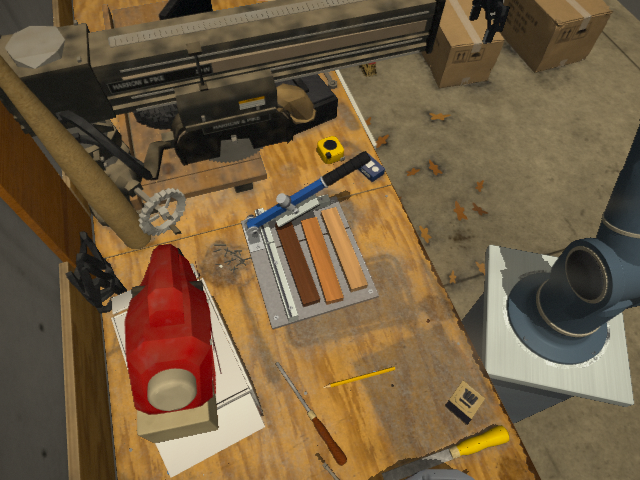

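The top view shows the board at about (335,258), battens dark, medium and light from the fence outward, the blue lever from (345,203) to its black grip at (390,270), and the tape at (461,260). The side view shows the same layout, with the end stop under the lever.

```bash
cat > vis.py <<'E'
import numpy as np, cv2
def xyz(f):
    v,u=np.mgrid[:480,:640]; z=f["range_z"]
    c=np.stack([(u-f["cx"])/f["fx"]*z,(v-f["cy"])/f["fy"]*z,z],-1)-f["t"]
    return c@f["R"]
def ray(f,uv,h):
    uv=np.asarray(uv,float).reshape(-1,2)
    d=np.c_[(uv[:,0]-f["cx"])/f["fx"],(uv[:,1]-f["cy"])/f["fy"],np.ones(len(uv))]@f["R"]
    o=-f["R"].T@f["t"]; return (o+d*((h-o[2])/d[:,2])[:,None])[:,:2]
def big(m):
    n,l,s,_=cv2.connectedComponentsWithStats(m.astype(np.uint8)); return l==1+np.argmax(s[1:,4])
def rect(f,m,h):
    c=max(cv2.findContours(m.astype(np.uint8),0,1)[0],key=cv2.contourArea)
    r=cv2.minAreaRect((ray(f,c.reshape(-1,2),h)*1000).astype(np.float32)); return r,cv2.boxPoints(r)
E
python3 - <<'E'
from vis import *
for n in("top","side"):
    f=dict(np.load(f"f_{n}.npz")); P=xyz(f); im=f["image"]; hsv=cv2.cvtColor(im,cv2.COLOR_RGB2HSV)
    print(n); x,y,w,h=(255,180,160,155) if n=="top" else (235,140,160,195)
    cv2.imwrite(f"pics/{n}c.png",cv2.resize(im[y:y+h,x:x+w,::-1],None,fx=3,fy=3,interpolation=2))
    roi=np.zeros((480,640),bool); roi[y:y+h,x:x+w]=1
    bl=big(roi&(hsv[...,0]>100)&(hsv[...,0]<125)&(hsv[...,1]>130)); b=P[bl]; b=b[b[:,2]>.04]
    print("blue",len(b),b.min(0),b.max(0),np.linalg.svd(b-b.mean(0))[2][0] if len(b)<3000 else 0,b.mean(0))
    H=np.histogram(P[...,2][roi],bins=np.arange(-.01,.06,.004)); print(np.c_[H[1][:-1]*1000,H[0]].astype(int).tolist())
    z=P[...,2]
    bd=roi&(z>.006)&(hsv[...,1]<60); bd=big(cv2.morphologyEx((bd|(roi&(z>.007)&(z<.2))).astype(np.uint8),cv2.MORPH_OPEN,np.ones((3,3)))>0)
    print("board+",rect(f,bd,.012)[0])
    for nm,p in(("a",(320,254)),("b",(330,273)),("c",(345,288))) if n=="top" else (("a",(297,265)),("b",(322,260)),("c",(345,250))):
        print(nm,hsv[p[1],p[0]],P[p[1],p[0]])
E
```

```text
topTraceback (most recent call last):
  File "<stdin>", line 7, in <module>
  File "vis.py", line 11, in big
    n,l,s,_=cv2.connectedComponentsWithStats(m.astype(np.uint8)); return l==1+np.argmax(s[1:,4])
                                                                              ~~~~~~~~~^^^^^^^^^
    return _wrapfunc(a, 'argmax', axis=axis, out=out, **kwds)
    return bound(*args, **kwds)
ValueError: attempt to get argmax of an empty sequence
```

View pics/topc.png

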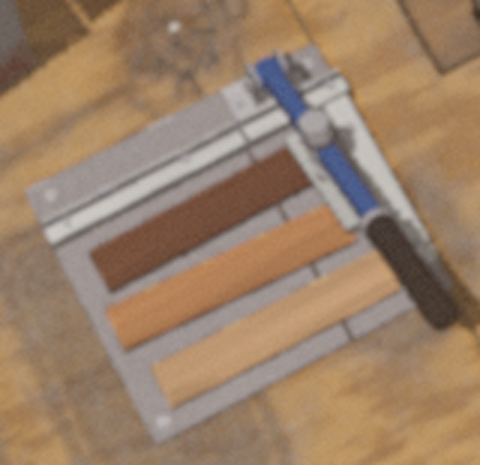

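The crop (3x, offset 255,180) shows the fence as a light strip from (50,235) to (345,85), the dark, medium and light battens, and the grip's end at about (440,320). My blue threshold found nothing in the top view, so I'll loosen it.

```bash
cat > seg.py <<'E'
from vis import *
def run(f,n,verbose=1):
    P=xyz(f); im=f["image"]; hsv=cv2.cvtColor(cv2.GaussianBlur(im,(3,3),0),cv2.COLOR_RGB2HSV).astype(int); z=P[...,2]
    roi=(P[...,0]>.40)&(P[...,0]<.90)&(abs(P[...,1]+.06)<.24)
    bl=roi&(hsv[...,0]>95)&(hsv[...,0]<130)&(hsv[...,1]>90)&(z>.05)
    out={}
    if bl.any():
        b=P[big(bl)]; d=np.linalg.svd(b-b.mean(0),full_matrices=False)[2][0]; d*=np.sign(-d[0])
        print(n,"blue",len(b),"dir",d.round(3),"yaw(+x)",np.arctan2(-d[1],-d[0]).round(4),"mean",b.mean(0).round(3),b.min(0).round(3),b.max(0).round(3))
    return P,hsv,z,roi
E
python3 - <<'E'
from seg import *
for n in("top","side"):
    f=dict(np.load(f"f_{n}.npz")); P,hsv,z,roi=run(f,n); im=f["image"]
    x,y,w,h=(255,180,160,155) if n=="top" else (235,140,160,195)
    cv2.imwrite(f"pics/{n}c.png",cv2.resize(im[y:y+h,x:x+w,::-1],None,fx=3,fy=3,interpolation=2))
    box=np.zeros((480,640),bool); box[y:y+h,x:x+w]=1
    H=np.histogram(z[box],bins=np.arange(-.01,.06,.003)); print([(int(round(a*1000)),int(c)) for a,c in zip(H[1],H[0])])
    m=roi&box&(z>.022)&(z<.038)&(hsv[...,1]>60)
    cc=cv2.connectedComponentsWithStats(m.astype(np.uint8),connectivity=4)
    for i in range(1,cc[0]):
        if cc[2][i,4]>200:
            r,bx=rect(f,cc[1]==i,.032); print(cc[2][i,4],[np.round(q,1) for q in r],np.median(hsv[cc[1]==i],0),np.median(z[cc[1]==i]))
    m=big(roi&box&(z>.006)&(hsv[...,1]<70)&(z<.05)); r,bx=rect(f,m,.012); print("grey",r)
    m=roi&box&(z>.039)&(z<.046)&(hsv[...,1]<60)&(hsv[...,2]>130)
    if m.sum()>20: m=big(m); r,bx=rect(f,m,.042); print("fence",m.sum(),r)
    for p in[(320,254),(330,273),(345,300),(300,305),(385,255),(395,275),(270,247),(355,243)] if n=="top" else [(297,265),(322,260),(345,250),(360,290),(350,165),(300,320),(275,270)]: print(p,hsv[p[1],p[0]],P[p[1],p[0]].round(4))
E
```

```text
top blue 125 dir [-0.757 -0.437  0.486] yaw(+x) 0.5234 mean [ 0.597 -0.108  0.153] [ 0.567 -0.125  0.128] [ 0.625 -0.089  0.172]
[(-10, 280), (-7, 1541), (-4, 3587), (-1, 4292), (2, 2595), (5, 1158), (8, 1115), (11, 1323), (14, 804), (17, 349), (20, 151), (23, 240), (26, 664), (29, 1391), (32, 1375), (35, 809), (38, 423), (41, 314), (44, 199), (47, 50), (50, 11), (53, 2), (56, 14)]
1108 [array([586.4,   9.2]), array([ 40.5, 195.8]), np.float64(31.2)] [ 10. 123. 116.] 0.03163809978876467
1260 [array([537.9, -19.5]), array([ 41.2, 219. ]), np.float64(28.0)] [ 13. 130. 178.] 0.03174996565324961
1314 [array([494. , -59.8]), array([ 40.9, 219.7]), np.float64(29.8)] [ 15. 101. 187.] 0.03174299914579494
grey ((562.6820068359375, -6.0758209228515625), (252.43959045410156, 252.36358642578125), 31.01958465576172)
fence 519 ((623.7762451171875, 40.22911071777344), (22.95499610900879, 228.53773498535156), 30.321285247802734)
(320, 254) [ 10 122 117] [0.5818 0.0123 0.0324]
(330, 273) [ 14 130 178] [ 0.5336 -0.0153  0.0307]
(345, 300) [  9  32 150] [ 0.4686 -0.0564  0.0109]
(300, 305) [  9  21 158
[... 787 characters left out ...]
180. 182.] 0.032014382784837564
1478 [array([592.8,   3. ]), array([ 41.3, 223.5]), np.float64(31.2)] [ 12.  176.   97.5] 0.03207457523638219
grey ((576.3753662109375, -26.85357666015625), (249.01690673828125, 303.5857849121094), 30.6148681640625)
fence 519 ((622.0243530273438, 38.19049072265625), (13.95136833190918, 236.8428497314453), 30.421058654785156)
(297, 265) [ 12 175  99] [0.5875 0.0145 0.0312]
(322, 260) [ 14 180 186] [ 0.5344 -0.01    0.0323]
(345, 250) [ 16 145 207] [ 0.4877 -0.0483  0.0309]
(360, 290) [ 16  51 140] [0.4365 0.036  0.0129]
(350, 165) [20 23 34] [ 0.5084 -0.1539  0.2076]
(300, 320) [ 18  53 105] [0.5531 0.1327 0.0067]
(275, 270) [ 34  16 112] [0.6304 0.0448 0.0459]
```

View pics/sidec.png

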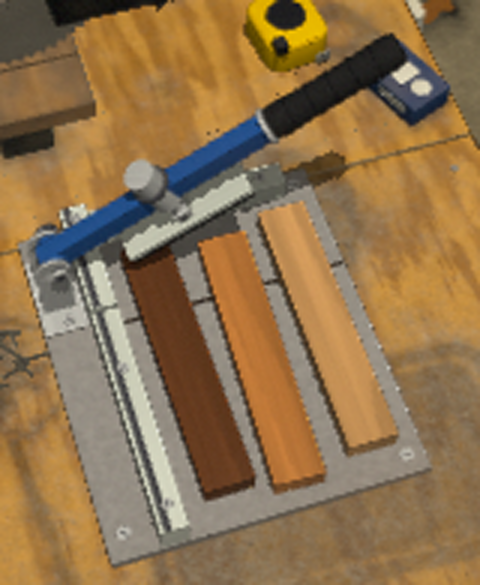

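The side crop (3x, offset 235,140) shows the left board edge along the bottom, from (110,560) to (430,465), and the front edge on the right. The end stop is largely hidden by the shoe and lever. Yaw comes out near 0.53 in all the fits, so next I'll fit the board edges.

```bash
python3 - <<'E'
from seg import *
yaw=np.radians(30.4); R=np.array([[np.cos(yaw),-np.sin(yaw)],[np.sin(yaw),np.cos(yaw)]])
for n in("top","side"):
    f=dict(np.load(f"f_{n}.npz")); P,hsv,z,roi=run(f,n)
    g=roi&(hsv[...,1]<(60 if n=="top" else 75))&(z<.05)
    g=big(cv2.morphologyEx(g.astype(np.uint8),cv2.MORPH_OPEN,np.ones((3,3))))
    v,u=np.nonzero(g); B=ray(f,np.c_[u,v],.012)@R*1000 # board-aligned
    # edges: per-bin extremes
    def edge(a,b,lo,hi,fn):
        ys=np.arange(lo,hi,6); e=[fn(a[(b>=k)&(b<k+6)]) for k in ys]; 
        p=np.polyfit(ys+3,e,1); r=np.array(e)-np.polyval(p,ys+3); ok=abs(r-np.median(r))<4; p=np.polyfit((ys+3)[ok],np.array(e)[ok],1)
        return np.degrees(np.arctan(p[0])).round(2), np.polyval(p,(lo+hi)/2).round(1),ok.sum(),len(ok)
    o=np.array([.5605,-.0165])@R*1000  # guess
    c=(np.percentile(B,1,axis=0)+np.percentile(B,99,axis=0))/2; print("ctr",c,np.percentile(B,[1,99],axis=0).round(0).tolist())
    x,y=B.T; ml=np.percentile(y,99.5); mf=np.percentile(x,.5)
    print("left edge y",edge(y,x,mf+20,mf+190,np.max)); print("front edge x",edge(x,y,ml-240,ml-20,np.min))
    b3=P[roi&(z>.039)&(z<.047)&(hsv[...,1]<60)&(hsv[...,2]>130)][:,:2]@R*1000
    v,u=np.nonzero(big(roi&(z>.038)&(z<.048)&(hsv[...,1]<60)&(hsv[...,2]>130))); F=ray(f,np.c_[u,v],.042)@R*1000
    q=np.percentile(F[:,1],98); print("fence front/back x",edge(F[:,0],F[:,1],q-180,q-10,np.min),edge(F[:,0],F[:,1],q-180,q-10,np.max),"left end",q)
    m=roi&(z>.08)&(hsv[...,2]<(95 if n=="top" else 70))&(hsv[...,1]<120); G=P[big(m)]; G=np.c_[G[:,:2]@R,G[:,2]]*1000; print("grip",len(G),np.percentile(G,[2,50,98],axis=0).round(1).tolist())
    bl=roi&(hsv[...,0]>95)&(hsv[...,0]<130)&(hsv[...,1]>90)&(z>.05); Q=P[bl][:,:2]@R*1000; print("blue y",np.percentile(Q[:,1],[5,50,95]),Q[:,0].max())
E
```

```text
top blue 125 dir [-0.757 -0.437  0.486] yaw(+x) 0.5234 mean [ 0.597 -0.108  0.153] [ 0.567 -0.125  0.128] [ 0.625 -0.089  0.172]
ctr [ 482.8080355  -285.44320636] [[359.0, -405.0], [607.0, -165.0]]
left edge y (np.float64(0.54), np.float64(-164.6), np.int64(29), 29)
front edge x (np.float64(-0.14), np.float64(358.3), np.int64(36), 37)
fence front/back x (np.float64(0.08), np.float64(548.2), np.int64(29), 29) (np.float64(0.09), np.float64(569.1), np.int64(29), 29) left end -171.472163985056
grip 2096 [[421.9, -560.0, 151.8], [559.4, -526.4, 328.6], [741.8, -490.5, 400.8]]
blue y [-401.03841456 -394.52020831 -389.13386465] 594.210395586037
side blue 369 dir [-0.798 -0.406  0.446] yaw(+x) 0.4711 mean [ 0.676 -0.057  0.097] [ 0.635 -0.08   0.072] [ 0.72  -0.033  0.127]
ctr [ 483.37612948 -307.61199056] [[360.0, -451.0], [606.0, -164.0]]
left edge y (np.float64(0.71), np.float64(-163.2), np.int64(29), 29)
front edge x (np.float64(-0.06), np.float64(359.3), np.int64(37), 37)
fence front/back x (np.float64(-0.09), np.float64(549.4), np.int64(29), 29) (np.float64(0.12), np.float64(561.2), np.int64(29), 29) left end -168.22061462406143
grip 7154 [[441.9, -579.5, 148.7], [593.8, -550.9, 253.2], [769.1, -449.1, 358.0]]
blue y [-400.07544217 -389.04023332 -386.29148203] 598.7107409303355
```

```bash
cat > h.py <<'E'
import numpy as np
from plant import robot
yaw=np.radians(30.45); c,s=np.cos(yaw),np.sin(yaw); A=np.radians(30.4)
O=np.array([[np.cos(A),-np.sin(A)],[np.sin(A),np.cos(A)]])@np.array([.4738,-.3195])
RPY=[np.pi,0,yaw]
def W(x,y,z): return [O[0]+(c*x-s*y)/1000,O[1]+(s*x+c*y)/1000,z/1000]
def B(p=None):
    p=robot.sense()["tcp_pos"] if p is None else p; d=np.array(p[:2])-O
    return np.round([1000*(c*d[0]+s*d[1]),1000*(-s*d[0]+c*d[1]),1000*p[2]],1)
def line(x,y,z,vel=.15,N=None):
    r=robot.move_straight(W(x,y,z),vel=vel,contact_N=N); st=robot.sense()
    print("hit" if r else "-",B(),"F",np.round(st["wrist_force"],1),"t",round(st["t"],1)); return r
E
python3 - <<'E'
from h import *
print(O)
for p in([.22,-.42,.30],[.36,-.25,.35]): robot.move_straight(p,vel=.25)
robot.goto(W(-150,35,200),RPY); print(B())
print(robot.nose_length); line(-150,35,40); line(-150,35,-5,.03,4)
line(-150,35,25)
E
```

```text
[ 0.57033676 -0.03581432]
[-150.4   33.4  200.6]
0.011
- [-149.5   34.5   40.6] F [ 0.   0.9 -0.7] t 4.3
hit [-150.    35.1   -2.1] F [-1.  -1.2  6.4] t 5.6
- [-149.6   34.5   25.4] F [ 0.7 -0.2 -0.2] t 5.9
```

```bash
python3 - <<'E'
from h import *
line(-150,35,15); line(-112,35,15,.1)
line(-20,35,15,.05,9)
line(-100,35,15,.1); line(-100,35,90)
robot.grip(0.0); line(15,165,90,.25); line(15,165,24,.1,6)
line(15,100,24,.05,8)
line(15,150,24)
import cv2
from seg import *
f=robot.grab_frame("side"); cv2.imwrite("pics/s1.png",cv2.resize(f["image"][120:340,220:450,::-1],None,fx=2.6,fy=2.6))
E
```

```text
- [-150.8   35.6   14.1] F [-0.3 -0.8  0.1] t 6.2
- [-112.    35.2   14.9] F [-0.5  0.6 -0.6] t 6.7
hit [-56.7  35.4  14.3] F [-0.1  0.6 -1.8] t 7.8
- [-99.6  34.7  15.3] F [ 0.8 -0.2  0.4] t 8.4
- [-100.2   35.1   89.6] F [-0.2 -0.4 -0.3] t 9.1
- [ 13.8 163.7  89.6] F [-0.1 -0.8 -0.4] t 10.7
- [ 15.3 164.9  24.3] F [-0.1  0.5 -0.2] t 11.5
hit [ 15.  124.   23.7] F [0.2 2.4 1.6] t 12.3
- [ 14.9 150.   23.9] F [-0.3  0.2  0.3] t 12.6
```

View pics/s1.png

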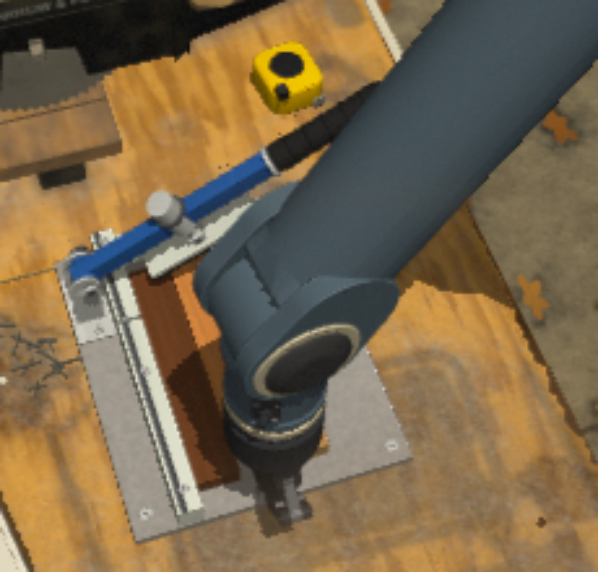

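The arm hides part of the row, but the dark and medium battens are against the fence and the lever and tape are untouched. Both contact positions (x -56.7, y 124.0) match the predicted values. Next come the other two ends, then a repeat of the pushes.

```bash
python3 - <<'E'
from h import *
for x in(54,-25,15):
    line(x,150,24); line(x,100,24,.05,9); line(x,150,24)
line(-40,150,90); robot.grip(1.0); line(-100,35,90,.25); line(-100,35,15)
line(-30,35,15,.05,14); line(-100,35,15); line(-100,35,90); robot.grip(0.0)
line(-25,150,90,.25); line(-25,150,24,.12)
for x in(-25,15,54):
    line(x,150,24); line(x,100,24,.05,10); line(x,150,24)
line(54,150,200); robot.move_straight(W(-190,200,300),vel=.25); print(B())
from seg import *
R=np.array([[c,-s],[s,c]])
for n in("top","side"):
    f=robot.grab_frame(n); np.savez(f"g_{n}.npz",**f)
    cv2.imwrite(f"pics/{n}2.png",cv2.resize(f["image"][150:350,230:470,::-1],None,fx=2.5,fy=2.5))
    P,hsv,z,roi=run(f,n); m=roi&(z>.024)&(z<.038)&(hsv[...,1]>75); m=big(m); r,bx=rect(f,m,.032); print(r); print(np.round((bx/1000-O)@R*1000,1).tolist())
E
```

```text
- [ 53.6 149.4  23.7] F [ 1.  -1.2  0.5] t 13.1
hit [ 53.  124.   23.6] F [-0.7  2.4  1.9] t 13.7
- [ 54.2 150.   24.1] F [ 0.7 -0.   0.5] t 14.0
- [-23.7 149.4  24.4] F [ 0.4  0.6 -0.5] t 14.7
hit [-24.9 124.1  23.7] F [-0.4  2.2  1.8] t 15.3
- [-25.1 150.   24. ] F [ 1.2 -0.6  0.2] t 15.7
- [ 14.4 149.4  23.7] F [-0.1 -0.5  0.3] t 16.1
hit [ 14.7 124.1  23.7] F [-0.6  2.7  1.5] t 16.7
- [ 15.  150.2  24. ] F [ 0.1 -1.2 -0. ] t 17.0
- [-39.8 149.5  89.9] F [ 0.3  0.3 -0.1] t 17.7
- [-99.4  36.   90.1] F [ 0.3 -0.2 -0.5] t 19.2
- [-99.1  35.7  15.3] F [0.5 0.6 0.6] t 19.8
hit [-56.9  35.3  14.2] F [-0.2  0.1 -0.7] t 20.7
- [-99.4  34.8  15.2] F [-0.1 -0.5 -1.1] t 21.2
- [-99.9  35.1  89.7] F [-0.3 -0.1  0.2] t 21.8
- [-25.8 149.   89.7] F [ 0.1 -1.3  0. ] t 23.3
- [-25.5 149.1  23.7] F [ 0.3  0.2 -0.2] t 24.0
- [-25.1 149.7  24. ] F [-0.7  0.6  0.6] t 24.2
hit [-25.1 124.1  23.7] F [-1.3  1.7  1.4] t 24.9
- [-25.  150.1  24. ] F [ 0.6 -0.2  0. ] t 25.2
- [ 14.4 149.4  23.7] F [-0.7 -0.1  0.2] t 25.6
hit [ 14.7 124.1  23.7] F [-1.1  1.6  1.2] t 26.2
- [ 15.  150.2  24. ] F [ 0.9 -0.4  0.3] t 26.5
- [ 53.5 149.3  23.6] F [-0.4  0.   0.1] t 26.9
hit [ 53.7 124.1  23.7] F [-0.6  1.7  0.9] t 27.6
- [ 54.  150.3  24. ] F [ 0.3 -0.2  0. ] t 27.9
- [ 53.3 150.  199. ] F [-0.7 -0.7 -0.1] t 29.2
[-189.5  200.   299.7]
top blue 120 dir [-0.758 -0.44   0.481] yaw(+x) 0.5264 mean [ 0.597 -0.108  0.153] [ 0.569 -0.126  0.135] [ 0.626 -0.088  0.175]
((576.2422485351562, -18.87000274658203), (119.46251678466797, 193.359375), 30.364673614501953)
[[-45.9, 108.4], [-46.2, -85.0], [73.3, -85.2], [73.6, 108.2]]
side blue 368 dir [-0.797 -0.408  0.445] yaw(+x) 0.4735 mean [ 0.676 -0.057  0.097] [ 0.635 -0.079  0.068] [ 0.718 -0.031  0.125]
((580.7684326171875, -24.779800415039062), (118.70174407958984, 218.0350341796875), 30.467912673950195)
[[-44.8, 113.2], [-44.7, -104.8], [74.0, -104.8], [73.9, 113.3]]
```

View pics/side2.png

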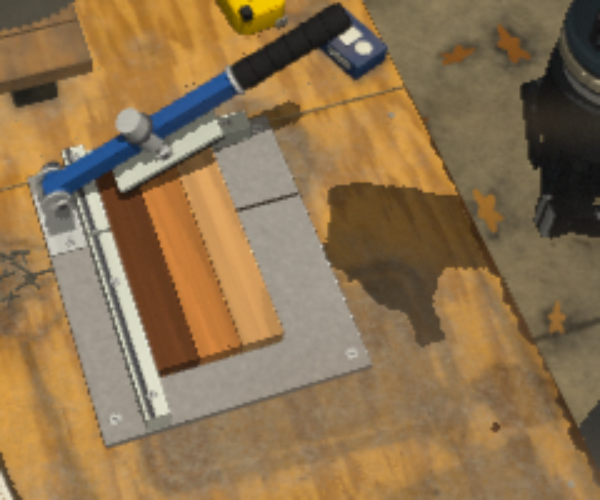

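The row is tight and flush: the fitted rectangle has x -45..74, y -105..113 (the right end is clipped by the shoe) and yaw 30.4–30.5°. The lever still stands open. Next I'll grip across the lever.

```bash
python3 - <<'E'
from h import *
robot.grip(1.0); line(-150,-20,300,.25); robot.goto(W(-106,-75,285),RPY); print(B())
line(-106,-75,184,.12,6)
print(robot.grip(0.0,60)); st=robot.sense(); print(st["opening"],st["gripper_force"],B(),st["wrist_force"])
E
```

```text
- [-150.   -18.8  299.9] F [0.1 0.2 0.3] t 32.4
[-105.7  -74.   284.7]
- [-105.6  -75.3  184.8] F [0.1 0.5 0.6] t 33.7
False
0.28452559229845353 58.6287385225296 [-106.1  -74.6  184.2] [-1.69009058  0.87230772  3.47827578]
```

```bash
python3 - <<'E'
from h import *
for th in np.linspace(.05,.5,10):
    a=.5-th; line(113-250*np.cos(a),-75,64+250*np.sin(a),.08)
robot.sleep(.5); st=robot.sense(); print(st["opening"],st["gripper_force"],B(),st["wrist_force"],st["t"])
from seg import *
for n in("top","side"):
    f=robot.grab_frame(n); 
    cv2.imwrite(f"pics/{n}3.png",cv2.resize(f["image"][150:350,230:470,::-1],None,fx=2.5,fy=2.5)); P,hsv,z,roi=run(f,n)
    m=big(roi&(z>.024)&(z<.038)&(hsv[...,1]>75)); r,bx=rect(f,m,.032); print(r); print(np.round((bx/1000-O)@np.array([[c,-s],[s,c]])*1000,1).tolist())
E
```

```text
- [-111.8  -74.7  173. ] F [-3.5  1.9  4.9] t 34.6
- [-116.9  -74.7  161.7] F [-3.2  3.8  5.4] t 34.9
- [-121.6  -74.7  150. ] F [-2.8  3.4  3.7] t 35.2
- [-125.6  -74.7  138.2] F [-2.9  4.1  4.7] t 35.5
- [-129.   -74.7  126.2] F [-3.2  4.1  4.6] t 35.9
- [-131.8  -74.7  114.1] F [-3.   3.4  4.3] t 36.2
- [-134.1  -74.7  101.8] F [-4.   4.3  4. ] t 36.5
- [-135.7  -74.7   89.5] F [-4.1  4.   4.9] t 36.8
- [-136.7  -74.8   77.5] F [-5.4  5.1  9.9] t 37.1
- [-137.   -74.8   65.5] F [-5.9  5.3 13.3] t 37.4
0.28595036287077535 60.764089822769165 [-136.9  -74.8   65.8] [-5.60175996  4.61956018 13.2034754 ] 37.9
top blue 170 dir [-0.861 -0.508  0.017] yaw(+x) 0.5324 mean [ 0.676 -0.062  0.083] [ 0.635 -0.086  0.074] [ 0.712 -0.039  0.091]
((572.7693481445312, -12.942146301269531), (119.46251678466797, 179.34278869628906), 30.364673614501953)
[[-45.9, 108.2], [-46.2, -71.1], [73.3, -71.3], [73.6, 108.1]]
side blue 386 dir [-0.886 -0.464 -0.021] yaw(+x) 0.4822 mean [ 0.671 -0.061  0.08 ] [ 0.626 -0.09   0.061] [ 0.719 -0.034  0.091]
((573.3670043945312, -12.603309631347656), (118.63960266113281, 189.58103942871094), 30.70154571533203)
[[-45.4, 113.0], [-44.5, -76.6], [74.1, -76.1], [73.3, 113.5]]
```

View pics/side3.png

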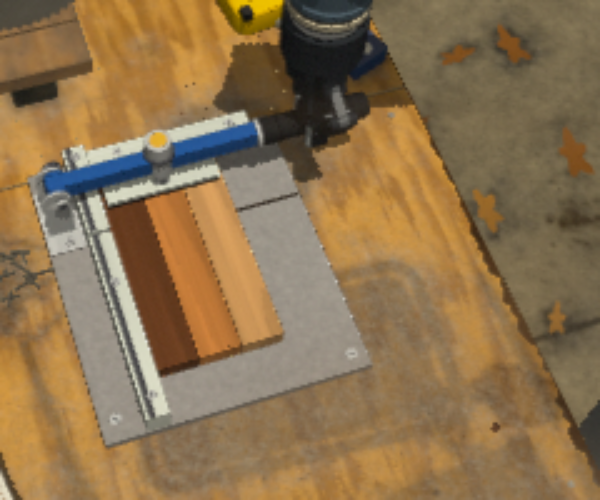

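The lever is level: its blue arm slopes less than 0.03 rad in both views, and the push reads about 13 N. The shoe covers all three battens and the row hasn't moved. The grip is at its expected spot, (-137, -75) in the board frame, so I'll hand in.

```bash
python3 -c "
from plant import robot
print(robot.close_job())"
```

```text
the job is handed in; nothing more can be done
None
```

I handed the job in with the three battens pushed tight against the fence and end stop and the gripper still holding the lever level at about 13 N; the tape measure, pencil and rasp were left alone, and no verdict came back.

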